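Press a clip-on label holder onto the shelf lip and hold it home

TASK

One bay of the bench-top parts shelf has no label holder: its lip is marked with a strip of masking tape. Pick up the loose label holder, hook its clip over the lip, centred on the tape and with the label facing out like its two neighbours, and push it straight down, without forcing it, until its saddle is fully home on the lip. There is glue on the saddle, so finish still gripping the holder and pressing it down firmly, and leave the other things on the bench alone.

Things in the scene. Friction and masses are not known exactly. Their poses are not given: they have to be found in the camera images.
- holder: The loose label holder, black plastic, about 65 g, standing upright on the bench in front of the shelf. Origin: middle of its underside; z up, y along its 70 mm length, -x the way its label faces. Its top is a flat panel 70 long (y), 9 thick (x, centred on x = 0), from 30 to 72 mm up: grip it there across the 9 mm. Below are the saddle and a clip open downwards: front leg and steel tongue.
- saddle: The holder's saddle block, rigidly part of it: 6 mm high, x from -5.5 to +8 mm. Origin: middle of its flat underside (seating face), 24 mm above the holder's origin; axes as the holder's. Home: this face rests on the lip's top. The clip's rigid front leg hangs below it: 3 mm thick, inner face at x = -2.5 mm, lowest 8 mm flared out to x = -9 mm.
- label (a point): Middle of the white label, on the holder's front face, 5 mm in front of its middle and 52 mm above its underside.
- tape: A strip of pale masking tape, 24 mm wide, no real thickness, folded over the lip of the bare bay and 55 mm back over the deck. Origin: on the lip's top edge (100 mm above the bench), middle of the lip's thickness and the tape's width. y along the lip, z up, -x out to the shelf's front (roughly towards the robot). The saddle's origin belongs here, with the same axes.
- rack: The fixed bench-top shelf of grey sheet steel, 506 long (y), 202 deep (x). Origin: middle of its underside; front faces -x. Its front edge is folded up to a vertical lip 4 mm thick, at x = -100 mm, top at z = 100 mm, all along; the deck behind lies 30 mm lower. Bays: middles at y = -155, 0, +155 mm. Stock and dividers, up to 140 mm high, begin 80 mm behind the lip; back stop to 120 mm.
- seated_a: A holder of the same kind that already sits on the lip of another bay, fixed; origin and axes as the loose holder's.
- seated_b: Another such seated, fixed holder in the third bay.
- can: Bystander: a steel can with a paper label, 66 mm wide, 100 mm high, standing on the bench; origin at its underside. Leave alone.
- screwdriver: Bystander: a screwdriver lying on the bench. Leave alone.
- jar: Bystander: a glass jar with a steel lid, 56 mm wide, 70 mm high, standing on the bench. Leave alone.
- tongue: The clip's springy steel tongue, 50 mm wide, behind the front leg. Origin: its hinge, 6 mm behind and 25 mm above the holder's origin. It bends in to about x = 0 at 12 mm up, then flares out to x = +6 mm at the bottom; the clip's mouth is about 13 mm wide. The 4 mm lip springs it back some 2 mm. Pushing on takes roughly 3 to 8 N over the last 15 mm, then it stops hard at the saddle.
Not all that is in view belongs to the job. What is shaped like the holder but orange or pink is not meant.

How it is judged:
At the end, for the whole second after the job is handed in: The saddle sits on the lip's top within 2.5 mm in height, centred on the tape within 9 mm along the lip and 4 mm across it, square to the lip and upright within 5 degrees, label to the front; the fingers still hold the holder and the saddle bears on the lip with more than 3 N, all still (z of saddle in the frame of tape between -0.0025 and 0.0025 m and y of saddle in the frame of tape between -0.009 and 0.009 m and x of saddle in the frame of tape between -0.004 and 0.004 m and x of label in the frame of tape below 0 m and angle between the y axis of holder and the y axis of tape, either way round below 0.09 rad and angle between holder's own z axis and vertical below 0.09 rad and contact force between saddle and rack above 3 N and contact force between the fingers and holder above 2 N and linear speed of holder below 0.02 m/s); the arm keeps its last pose, push and grip.
It fails at once if the holder is forced: its saddle bears on the lip with more than 60 N (contact force between saddle and rack above 60 N).
It fails at once if the can, the screwdriver or the jar is moved by more than 25 mm (distance of any of can, screwdriver, jar from where it was at the start of the episode above 0.025 m).
It also fails if it takes over 42 s, if anything falls off the work surface, if the arm or the gripper's body presses on something with over 40 N, if the wrist force passes 120 N, or if a joint passes its speed limit or range.

ROBOT

A 6-joint arm with a two-finger parallel gripper is mounted at the origin on the work surface. World frame = base frame: x ahead of the robot, y to its left, z up, the work surface at z = 0. Lengths are in m, angles in rad, forces in N, time in s.
With the tool pointing down it reaches from about 0.3 to 0.775 m from the base axis. Payload 14.6 kg.
Tool frame: the origin (TCP) lies at the very end of the fingers, on their centre line; the grasp point (between the pads) lies 19 mm behind it; z points along the fingers, x is the direction in which the jaws open and shut, and the axes are right-handed (so a half turn about z gives the same grasp; the last joint's range is limited). The gripper opens to 94 mm and grips with 3 to 60 N. Pads are 16 mm wide; open, the fingers measure 119 mm over their backs; the gripper's body (75 mm by 177 mm) begins 78 mm behind the grasp point.
Start: joints at [1.134, 0.3, 1.521, -0, 1.321, -0.067], TCP at [0.199, 0.513, 0.205] pointing down, gripper open.
Joint ranges: [-3.03, 3.03], [-0.79, 2.21], [0.23, 2.52], [-1.04, 4.18], [0, 3.07], [-2.55, 2.55]. Speed limits (rad/s): [2.22, 2.22, 2.57, 3.14, 3.14, 3.14].

INTERFACE

Orientations are given as [roll, pitch, yaw] about the fixed x, y, z axes, in that order (R = Rz(yaw) Ry(pitch) Rx(roll)).
In Python, from station import ctrl gives the robot as it stands.
- The arm moves only by the shell command python3 -m inch 'ROWS' [FORCE]. ROWS is JSON, one flat list of numbers, 7 for each row, row after row: the shift along the tool's x, y, z in cm, then the turn, a rotation vector about the tool's x, y, z in rad, then the opening, from 0 (shut) to 1 (fully open). In form: [tx, ty, tz, wx, wy, wz, claw, tx, ty, tz, wx, wy, wz, claw, ...]. A call has 1 to 20 rows; each row shifts and turns the commanded pose from where the row before left it, along the tool's axes as they then stand; what a row does not reach is not made up. A row lasts 1/8 s, in which the tool goes at most 62.5 mm and 10.7 degrees, less where a joint would pass 70% of its speed; a pose out of reach is approached as far as the arm can. A call is refused whole if a number of a shift passes 6.25 or a number of a turn 0.188, either way. A call with a gripper value outside its range is refused whole. The fingers move at their own pace and stop on an object; FORCE is the grip in N (left out, the last holds). Time passes only in rows, so rows that do not move let the fingers close. It gives the time, the measured TCP pose, the force and the opening at its end, in the units of the state.
- ctrl.get_obs(): the state, without advancing time (a new reading comes with each control period).
- ctrl.camera(name): name is "scene" or "top"; returns (picture, depth): 480x640x3 uint8, red, green, blue; 480x640 float32, m along the optical axis (not along the pixel's ray), 0 where there is no reading.
- ctrl.camera_params(name): a dict with "vertical_fov" (degrees; the focal length in pixels is half the picture's height over the tangent of half this angle, whatever the lens; pixels are square), "cx", "cy" (the principal point, pixels), "distortion" ([k1, k2, p1, p2, k3] as OpenCV has them; the pictures are not rectified), "camera_from_world" (4x4, takes a point from world to camera coordinates). Camera axes: x right, y down, z forward; pixel columns grow to the right and rows downward; lengths in m; the calibration is good to about 2 mm. A picture is of the moment at which its call begins. camera_params takes no time and is no camera call.
- ctrl.hand_in(): hands the job in, once; it reports no verdict.
Trained networks look in the newest picture that a camera, given by its name, has taken for a name from the list of things; names that differ only in an ending like _2 or _b are one class to them, and where a whole thing is asked for, a point or a joint stands for the part that bears it (a point fixed in the world has none). Each returns a list of dicts, best first, with "score" (0 to 1); they miss things now and then, are a little off and sometimes report something else, mostly with a low value. They report only what shows in the picture. A call takes as long as a camera call. They do not tell look-alikes from the thing itself.
- ctrl.spot_in(camera, label): "bbox" ([centre column, centre row, width, height] in pixels, round what is visible of it).
- ctrl.place_of(camera, label): "centre" ([column, row] in pixels: a listed point, or the origin of a listed thing).
The state is a dict: "time_s": time; "qpos": joint angles; "joint_vel": joint speeds; "tau": joint torques, N m; "ee_pos": TCP position; "eef_rot": TCP orientation; "force": force on the tool from outside, world axes, zero at the start; "moment": the same for the moment, N m; "grip_width": finger opening in m.
Only numpy, scipy, OpenCV 4.12 (cv2) and the standard library are available. Lean on these libraries where they do the work, as an engineer would, in place of code of your own. Each camera call takes 0.05 s, during which the arm holds its last target. There are 200 camera calls.

## Working session

There is one attempt and no reset: what is moved stays moved. The work goes in short steps, Python scripts to look and compute and a shell command to move; the robot and the scene stay as the last step left them, time stands still between calls to the robot, and variables do not carry over. Pictures are saved under pics/ and viewed, about 8 in all and at most 12, crops included, and the job is handed in when it is done.

```bash
mkdir -p pics; ls; cat > h.py <<'E'
import numpy as np, cv2
from station import ctrl
def K(n):
    p=ctrl.camera_params(n); f=240/np.tan(np.radians(p["vertical_fov"])/2)
    return np.array([[f,0,p["cx"]],[0,f,p["cy"]],[0,0,1.]]),np.array(p["distortion"],float),np.array(p["camera_from_world"])
def ray(n,uv):
    k,d,T=K(n); u=cv2.undistortPoints(np.array(uv,float).reshape(-1,1,2),k,d).reshape(-1,2)
    R=T[:3,:3]; o=-R.T@T[:3,3]; return o,np.c_[u,np.ones(len(u))]@R
def atz(n,uv,z):
    o,r=ray(n,uv); return o+r*((z-o[2])/r[:,2])[:,None]
def atd(n,uv,dep):
    o,r=ray(n,uv); ij=np.round(np.array(uv).reshape(-1,2)).astype(int)
    return o+r*np.array([dep[j,i] for i,j in ij])[:,None]
def proj(n,P):
    k,d,T=K(n); return cv2.projectPoints(np.array(P,float).reshape(-1,3),cv2.Rodrigues(T[:3,:3])[0],T[:3,3],k,d)[0].reshape(-1,2)
def save(n,im): cv2.imwrite("pics/"+n,im[:,:,::-1])
E
python3 - <<'E'
from h import *
np.set_printoptions(precision=4,suppress=True)
o=ctrl.get_obs();print(o)
for c in("scene","top"):
    im,d=ctrl.camera(c); save(c+"0.png",im); np.save(c+"0.npy",d)
    T=K(c)[2]; print(c,-T[:3,:3].T@T[:3,3], K(c)[0][0,0])
    for l in("holder","tape","saddle","label","rack","can","screwdriver","jar","tongue"):
        print(l,[(np.round(x["centre"],1).tolist(),round(x["score"],2)) for x in ctrl.place_of(c,l)[:5]])
E
```

```text
pics
{'time_s': 0.0, 'qpos': array([ 1.1344,  0.3005,  1.5216, -0.    ,  1.3207, -0.0666]), 'joint_vel': array([ 0.0007, -0.001 , -0.0009, -0.0007,  0.0021, -0.0013]), 'tau': array([ -0.0001, -53.1807, -35.2735,   0.0707,   0.0244,  -0.0001]), 'ee_pos': array([0.1987, 0.5126, 0.2049]), 'eef_rot': array([-3.1415,  0.0011,  1.201 ]), 'force': array([ 1.105 ,  0.5668, -0.0196]), 'moment': array([-0.0391, -0.0106,  0.0319]), 'grip_width': 0.09366191076536623}
scene [ 1.1418 -0.5026  0.739 ] 434.02253631676797
holder [([303.1, 244.8], 0.93), ([340.8, 233.6], 0.76), ([276.1, 231.2], 0.68), ([258.2, 256.1], 0.61)]
tape [([323.2, 242.1], 0.61)]
saddle [([260.4, 252.0], 0.55), ([276.3, 224.0], 0.53), ([305.4, 241.4], 0.46), ([342.8, 225.0], 0.37)]
label [([259.1, 242.4], 0.88), ([336.3, 217.7], 0.82), ([274.8, 214.4], 0.73), ([304.8, 230.9], 0.64), ([376.5, 198.4], 0.4)]
rack [([348.2, 298.5], 0.89)]
can [([173.9, 322.5], 0.8), ([375.5, 196.0], 0.64)]
screwdriver [([357.1, 212.4], 0.61)]
jar [([375.4, 198.9], 0.9)]
tongue [([276.2, 226.2], 0.57), ([303.0, 240.1], 0.56), ([257.5, 253.2], 0.43)]
top [0.4502 0.0654 1.3993] 596.9093615434479
holder [([293.8, 337.7], 0.78), ([243.5, 283.9], 0.68), ([336.0, 314.1], 0.66), ([286.3, 296.2], 0.55)]
tape [([309.9, 244.9], 0.78)]
saddle [([296.8, 339.5], 0.45), ([285.7, 297.4], 0.38)]
label [([289.2, 298.1], 0.77), ([340.5, 314.3], 0.77), ([293.6, 342.0], 0.46), ([308.2, 243.8], 0.41)]
rack [([308.1, 202.8], 0.83)]
can [([454.8, 294.0], 0.7), ([287.1, 293.6], 0.69), ([288.1, 298.0], 0.6)]
screwdriver [([188.6, 305.3], 0.83), ([238.4, 245.5], 0.6)]
jar [([139.8, 311.3], 0.58), ([285.6, 300.8], 0.33)]
tongue []
```

View pics/top0.png

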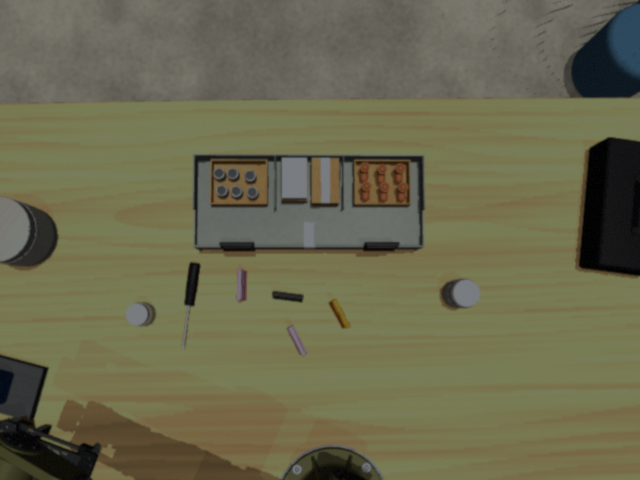

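View pics/scene0.png

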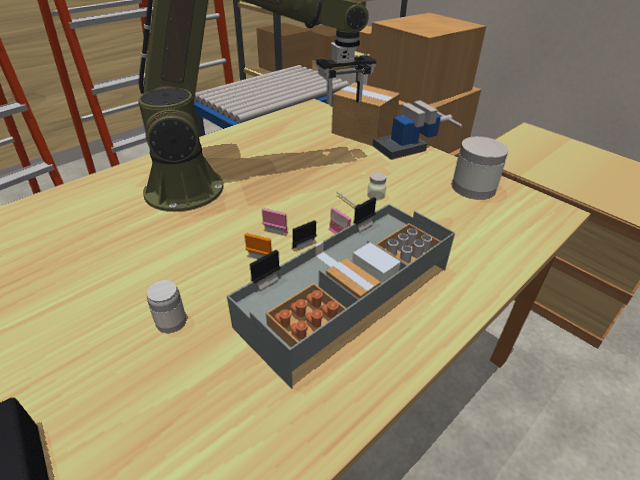

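The top view shows the loose black holder at about (287,296), the tape on the lip at (309,247), and the pink and orange look-alikes nearby at (241,284), (297,340) and (340,313). In the scene view the loose holder is at (304,235). Next I measure it and the lip.

```bash
python3 - <<'E'
from h import *
np.set_printoptions(precision=4,suppress=True)
im=cv2.imread("pics/top0.png")[:,:,::-1]; d=np.load("top0.npy")
v,u=np.mgrid[0:480,0:640]; uv=np.c_[u.ravel(),v.ravel()].astype(float)
o,r=ray("top",uv); P=(o+r*d.ravel()[:,None]).reshape(480,640,3); np.save("P.npy",P)
def panel(x0,x1,y0,y1,zlo,zhi):
    m=np.zeros((480,640),bool); m[y0:y1,x0:x1]=1
    m&=(P[...,2]>zlo)&(P[...,2]<zhi)
    q=P[m]; rc=cv2.minAreaRect(q[:,:2].astype(np.float32)*1000); c=q[:,:2].mean(0)
    w,V=np.linalg.eigh(np.cov(q[:,:2].T)); a=V[:,1]
    print(m.sum(),"mean",q.mean(0),"rect",rc,"axis yaw(y)",np.degrees(np.arctan2(-a[0],a[1])) )
    return q
panel(265,312,283,306,.055,.09)      # loose
panel(215,262,238,254,.125,.17); panel(358,405,236,252,.125,.17)  # seated
# lip: z 0.09..0.11
m=np.zeros((480,640),bool); m[235:256,200:420]=1; m&=(P[...,2]>.09)&(P[...,2]<.108)
q=P[m]; print("lip",m.sum(),q.mean(0)); 
for s in (275,290,305,320,335,350): print(s,P[242:251,s,[0,2]].ravel().round(3))
f=np.polyfit(q[:,1],q[:,0],1);print("x=",f)
# tape columns: brightness along lip-front deck row
for row in(225,232,240): print(row,im[row,298:322].sum(1), )
print(atz("top",[[309.9,244.9]],.1), proj("top",[[.65,.1,.1]]))
for n,z in(("holder",0),("tape",.1),("label",.052)): print(n, atz("scene",{"holder":[303.1,244.8],"tape":[323.2,242.1],"label":[304.8,230.9]}[n],z))
big=cv2.resize(im[225:315,230:350],None,fx=6,fy=6,interpolation=cv2.INTER_CUBIC)
save("crop1.png",cv2.convertScaleAbs(big,alpha=1.6))
s=cv2.imread("pics/scene0.png")[195:285,240:390,::-1]; save("crop2.png",cv2.resize(s,None,fx=5,fy=5,interpolation=cv2.INTER_CUBIC))
E
```

```text
152 mean [0.4703 0.0939 0.0716] rect ((470.154052734375, 93.44926452636719), (69.64289855957031, 10.694143295288086), 81.57259368896484) axis yaw(y) -8.41722271362361
195 mean [0.5787 0.1975 0.1451] rect ((578.9712524414062, 197.64303588867188), (68.53592681884766, 9.904457092285156), 89.27159118652344) axis yaw(y) -0.7362654634667404
186 mean [ 0.5738 -0.1103  0.1455] rect ((574.0768432617188, -111.14397430419922), (70.37943267822266, 9.535748481750488), 89.43081665039062) axis yaw(y) -0.691518447165138
lip 403 [0.5765 0.0252 0.0991]
275 [0.59  0.072 0.588 0.069 0.586 0.071 0.584 0.065 0.578 0.104 0.577 0.095
 0.576 0.077 0.577 0.05  0.578 0.005]
290 [0.59  0.072 0.588 0.066 0.585 0.069 0.583 0.072 0.578 0.1   0.576 0.098
 0.576 0.073 0.576 0.046 0.578 0.003]
305 [ 0.589  0.074  0.587  0.073  0.585  0.068  0.579  0.102  0.577  0.1
  0.575  0.103  0.575  0.082  0.575  0.059  0.578 -0.001]
320 [0.589 0.07  0.587 0.067 0.584 0.076 0.579 0.104 0.577 0.099 0.575 0.093
 0.575 0.077 0.575 0.052 0.577 0.001]
335 [ 0.588  0.071  0.586  0.072  0.583  0.074  0.578  0.103  0.576  0.102
  0.574  0.097  0.574  0.073  0.574  0.048  0.577 -0.003]
350 [0.588 0.071 0.586 0.066 0.583 0.067 0.578 0.1   0.576 0.099 0.574 0.094
 0.574 0.07  0.574 0.051 0.576 0.003]
x= [0.012  0.5762]
225 [314 316 320 319 322 335 364 374 373 370 375 374 374 373 369 360 333 326
 320 317 318 319 318 319]
232 [319 321 320 316 326 338 365 372 370 375 373 374 374 371 370 360 335 325
 322 322 319 323 322 322]
240 [319 316 318 315 319 336 364 371 373 373 373 375 373 373 371 360 335 327
 319 319 319 319 323 321]
[[0.5796 0.0419 0.1   ]] [[282.8645 213.4369]]
holder [[0.4662 0.0957 0.    ]]
tape [[0.5819 0.0561 0.1   ]]
label [[0.4742 0.0949 0.052 ]]
```

View pics/crop1.png

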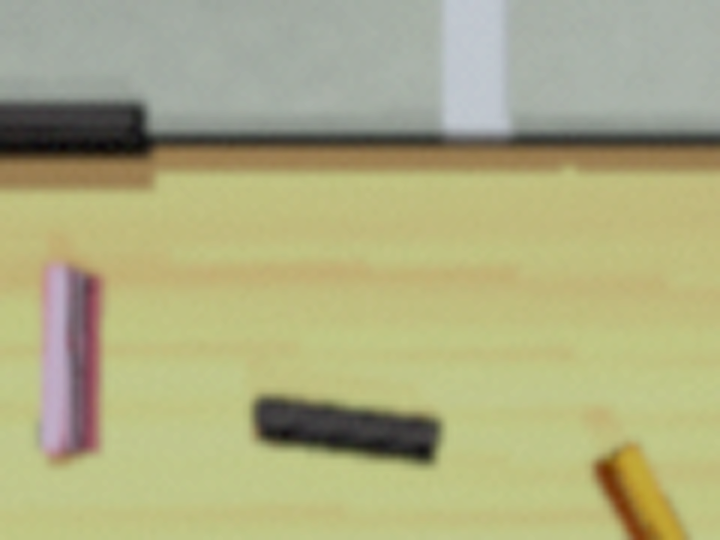

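View pics/crop2.png

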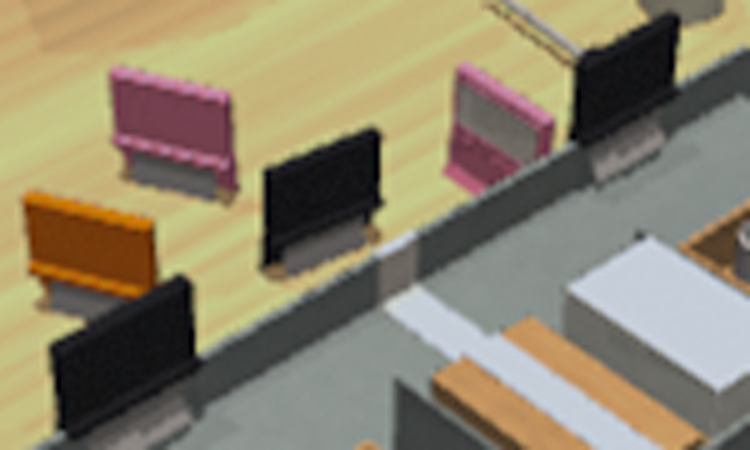

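Both crops show the black holder with its grey tongue facing the shelf, so the label already faces -x like its neighbours. Depth gives:
- **Holder:** (0.470, 0.0935), yaw -8.4°, top at 0.0716 (expected 0.072).
- **Lip:** x≈0.5763 and yaw -0.7°, agreeing with the seated holders.
- **Tape:** y≈0.0445.

Moving over it now, turn first, with the jaws half open to clear the pink look-alike.

```bash
python3 -m inch '[0,0,0,0,0,0.1685,0.4, 0,0,0,0,0,0.1685,0.4, 0,0,0,0,0,0.1685,0.4, 0,0,0,0,0,0.1685,0.4, 0,0,0,0,0,0.1685,0.4, 0,0,0,0,0,0.1685,0.4, 0,0,0,0,0,0.1685,0.4, 0,0,0,0,0,0.1685,0.4]' 25
python3 -m inch '[3.3,3.75,0,0,0,0,0.4, 3.3,3.75,0,0,0,0,0.4, 3.3,3.75,0,0,0,0,0.4, 3.3,3.75,0,0,0,0,0.4, 3.3,3.75,0,0,0,0,0.4, 3.3,3.75,0,0,0,0,0.4, 3.3,3.75,0,0,0,0,0.4, 3.3,3.75,0,0,0,0,0.4, 3.3,3.75,0,0,0,0,0.4, 3.3,3.75,0,0,0,0,0.4, 0,0,0,0,0,0,0.4, 0,0,0,0,0,0,0.4]'
```

```text
time_s: 2.0
ee_pos: [0.1988, 0.5128, 0.2055]
eef_rot: [-3.142, -0.0, -0.153]
force: [-0.2, -0.2, -0.1]
grip_width: 0.0379
time_s: 3.5
ee_pos: [0.47, 0.0938, 0.2054]
eef_rot: [-3.141, 0.0, -0.147]
force: [0.5, -0.1, -0.4]
grip_width: 0.0373
```

On target. Descend to tip height 0.036 and close.

```bash
python3 -m inch '[0,0,3,0,0,0,0.4, 0,0,3,0,0,0,0.4, 0,0,3,0,0,0,0.4, 0,0,3,0,0,0,0.4, 0,0,2,0,0,0,0.4, 0,0,1.5,0,0,0,0.4, 0,0,1,0,0,0,0.4, 0,0,0.45,0,0,0,0.4, 0,0,0,0,0,0,0.4]'
python3 - <<'E'
from h import *
im,d=ctrl.camera("scene"); save("scene1.png",cv2.resize(im[140:300,210:400],None,fx=4,fy=3.75,interpolation=cv2.INTER_CUBIC))
E
```

```text
time_s: 4.62
ee_pos: [0.4704, 0.0936, 0.0361]
eef_rot: [-3.142, -0.0, -0.147]
force: [-0.5, -0.5, 0.7]
grip_width: 0.0376
```

View pics/scene1.png

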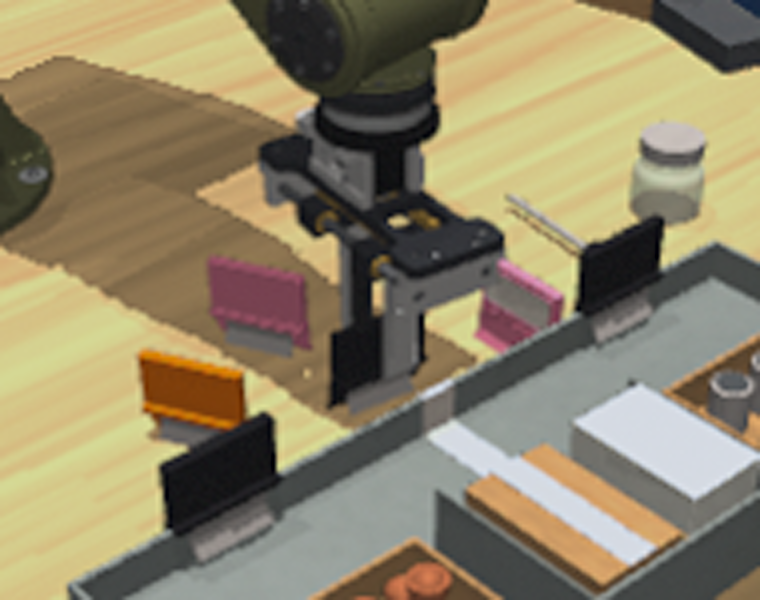

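The fingers straddle the black panel, with the look-alikes clear. Close and lift.

```bash
python3 -m inch '[0,0,0,0,0,0,0, 0,0,0,0,0,0,0, 0,0,0,0,0,0,0, 0,0,0,0,0,0,0, 0,0,0,0,0,0,0, 0,0,0,0,0,0,0, 0,0,-1,0,0,0,0, 0,0,-2,0,0,0,0, 0,0,-2.5,0,0,0,0, 0,0,-2.5,0,0,0,0, 0,0,-2,0,0,0,0, 0,0,-1.5,0,0,0,0, 0,0,0,0,0,0,0, 0,0,0,0,0,0,0]' 40
python3 - <<'E'
from h import *
np.set_printoptions(precision=4,suppress=True)
im,d=ctrl.camera("scene"); o=ctrl.get_obs(); print(o["ee_pos"],o["eef_rot"])
for l in("holder","label","saddle"):
  for x in ctrl.place_of("scene",l)[:5]: print(l,np.round(x["centre"],1),round(x["score"],2))
p=o["ee_pos"]; print("expect origin",proj("scene",[[p[0],p[1],p[2]-.036]]))
save("scene2.png",cv2.resize(im[120:280,220:410],None,fx=4,fy=3.75,interpolation=cv2.INTER_CUBIC))
E
```

```text
time_s: 6.42
ee_pos: [0.47, 0.0935, 0.1503]
eef_rot: [3.141, 0.001, -0.147]
force: [-0.1, 0.6, -1.1]
grip_width: 0.0089
[0.4699 0.0935 0.1502] [ 3.1412  0.0013 -0.147 ]
holder [305.8 210.1] 0.92
holder [258.6 256.3] 0.89
holder [343.9 234.7] 0.76
holder [274.7 232.2] 0.57
holder [359.7 226.4] 0.41
label [257.6 241.6] 0.91
label [341.8 217.2] 0.8
label [303.3 193.2] 0.72
label [275.4 217.4] 0.6
saddle [304.9 203.1] 0.62
saddle [339.6 223. ] 0.6
saddle [275.9 222.6] 0.54
saddle [257.7 251.9] 0.52
expect origin [[303.112  210.7365]]
```

View pics/scene2.png

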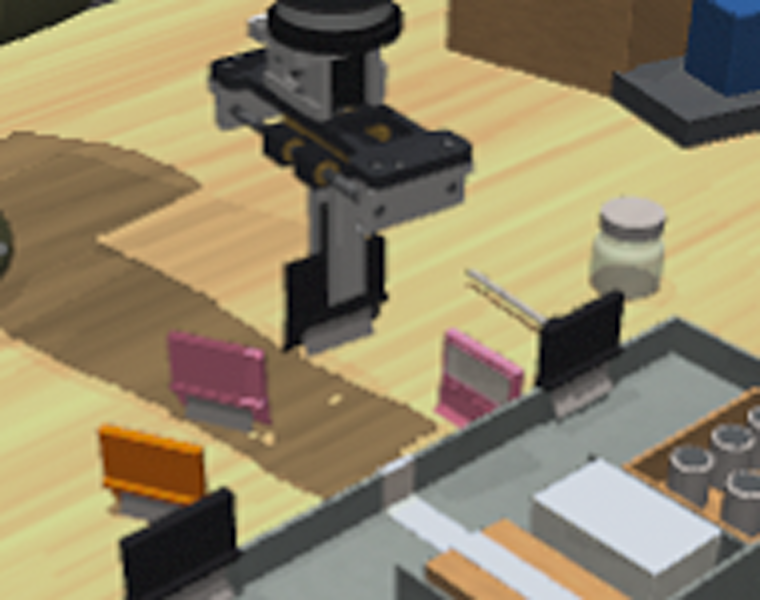

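Held upright at width 8.9 mm, and the network's origin is within 3 px of what I expected. Turn it square to the lip and carry it above the tape.

```bash
python3 -m inch '[0,0,0,0,0,-0.0675,0, 0,0,0,0,0,-0.0675,0, 0,0,0,0,0,0,0, 1,0.5,0,0,0,0,0, 2,0.85,0,0,0,0,0, 2.2,0.95,0,0,0,0,0, 2.2,0.95,0,0,0,0,0, 1.7,0.8,0,0,0,0,0, 1,0.5,0,0,0,0,0, 0.5,0.2,0,0,0,0,0, 0,0,0,0,0,0,0, 0,0,0,0,0,0,0]'
python3 - <<'E'
from h import *
np.set_printoptions(precision=4,suppress=True)
im,d=ctrl.camera("scene"); o=ctrl.get_obs(); print(o["ee_pos"],o["eef_rot"],o["force"])
for l in("holder","tape","saddle"):
  for x in ctrl.place_of("scene",l)[:3]: print(l,np.round(x["centre"],1),round(x["score"],2))
p=o["ee_pos"]; print("expect origin",proj("scene",[[p[0],p[1],p[2]-.036],[.5763,.0447,.1],[.5787,.1975,.076],[.5738,-.1105,.076]]))
im2,d2=ctrl.camera("top"); save("top3.png",cv2.convertScaleAbs(cv2.resize(im2[200:290,230:390],None,fx=5,fy=5),alpha=1.6))
save("scene3.png",cv2.resize(im[150:290,230:400],None,fx=4.5,fy=4.2,interpolation=cv2.INTER_CUBIC))
E
```

```text
time_s: 8.12
ee_pos: [0.5755, 0.045, 0.151]
eef_rot: [-3.142, -0.0, -0.012]
force: [-0.5, -0.3, -0.6]
grip_width: 0.0089
[0.5755 0.045  0.1511] [ 3.1416 -0.0001 -0.0117] [-0.2535  0.3404 -0.6351]
holder [257.3 257. ] 0.94
holder [339.7 233.4] 0.82
holder [276.3 232.4] 0.69
tape [344.5 296.8] 0.55
tape [320.6 242.6] 0.48
saddle [321.2 230. ] 0.62
saddle [344.2 226.8] 0.47
saddle [275.8 223.9] 0.44
expect origin [[317.954  237.7816]
 [318.0208 243.0593]
 [361.896  225.3869]
 [265.4033 281.3143]]
```

View pics/scene3.png

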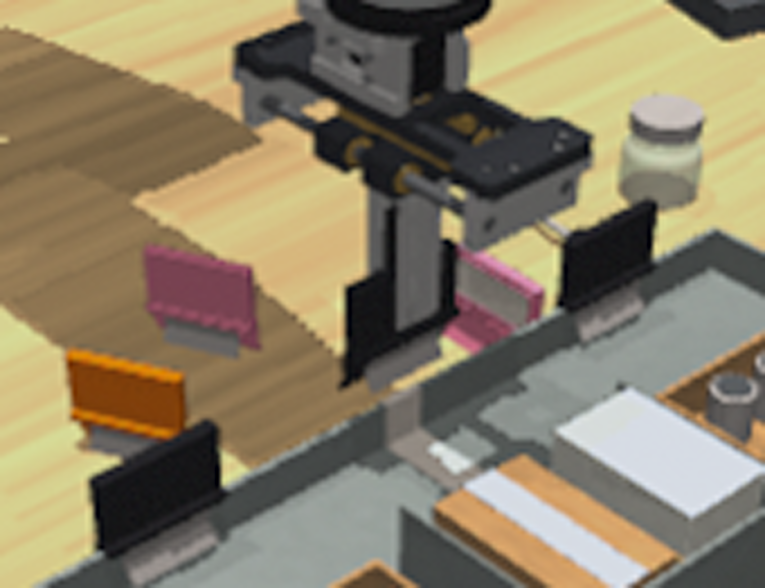

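The tongue and tape line up at crop x≈404 for both. The saddle and tape carry the same ~2.5 px offset from my projections, so relatively it is good. I nudge x by 0.8 mm and start down.

```bash
python3 -m inch '[0.08,0,0,0,0,0,0, 0,0,0.6,0,0,0,0, 0,0,0.6,0,0,0,0, 0,0,0.4,0,0,0,0, 0,0,0.3,0,0,0,0, 0,0,0.2,0,0,0,0, 0,0,0.2,0,0,0,0, 0,0,0,0,0,0,0, 0,0,0,0,0,0,0]'
python3 -m inch '[0,0,0.15,0,0,0,0, 0,0,0.15,0,0,0,0, 0,0,0.15,0,0,0,0, 0,0,0.1,0,0,0,0, 0,0,0.1,0,0,0,0, 0,0,0,0,0,0,0, 0,0,0,0,0,0,0]'
```

```text
time_s: 9.5
ee_pos: [0.5769, 0.0447, 0.1283]
eef_rot: [-3.142, -0.001, -0.012]
force: [4.3, 0.6, 2.9]
grip_width: 0.0084
time_s: 10.38
ee_pos: [0.5775, 0.0447, 0.122]
eef_rot: [-3.142, -0.003, -0.012]
force: [8.6, 0.7, 2.4]
grip_width: 0.0091
```

Fx of +8.6 N means the tongue is pushing the holder towards +x, so the lip's centre is slightly further back. Shift +1 mm and watch the force.

```bash
python3 -m inch '[0.1,0,0,0,0,0,0, 0,0,0,0,0,0,0, 0,0,0,0,0,0,0]'; python3 -m inch '[0.05,0,0.1,0,0,0,0, 0,0,0.1,0,0,0,0, 0,0,0,0,0,0,0, 0,0,0,0,0,0,0]'
```

```text
time_s: 10.75
ee_pos: [0.5781, 0.0447, 0.1217]
eef_rot: [-3.142, -0.002, -0.012]
force: [6.7, 0.3, 2.4]
grip_width: 0.0085
time_s: 11.25
ee_pos: [0.5782, 0.0447, 0.1194]
eef_rot: [-3.142, -0.0, -0.012]
force: [4.6, 0.6, 2.1]
grip_width: 0.0091
```

```bash
python3 -m inch '[0.05,0,0.1,0,0,0,0, 0,0,0.1,0,0,0,0, 0,0,0.1,0,0,0,0, 0,0,0.1,0,0,0,0, 0,0,0.05,0,0,0,0, 0,0,0,0,0,0,0, 0,0,0,0,0,0,0]'; python3 -m inch '[0,0,0.05,0,0,0,0, 0,0,0.05,0,0,0,0, 0,0,0,0,0,0,0, 0,0,0,0,0,0,0]'
```

```text
time_s: 12.12
ee_pos: [0.5783, 0.0447, 0.1148]
eef_rot: [-3.142, 0.001, -0.012]
force: [0.1, 0.0, 2.7]
grip_width: 0.0084
time_s: 12.62
ee_pos: [0.5783, 0.0447, 0.1139]
eef_rot: [3.142, 0.0, -0.012]
force: [-1.4, 0.1, 5.4]
grip_width: 0.0089
```

```bash
for i in 1 2 3; do python3 -m inch '[0,0,0.05,0,0,0,0, 0,0,0,0,0,0,0, 0,0,0,0,0,0,0]' | grep -E 'ee_pos|force|grip'; done
```

```text
ee_pos: [0.5783, 0.0447, 0.1134]
force: [-1.5, 0.3, 5.9]
grip_width: 0.0088
ee_pos: [0.5783, 0.0447, 0.1129]
force: [-2.1, 0.2, 4.9]
grip_width: 0.009
ee_pos: [0.5783, 0.0447, 0.1125]
force: [-1.1, 0.8, 5.7]
grip_width: 0.0089
```

Still on the sliding force (about 5.5 N), with the stop expected near 0.112. Smaller steps from here.

```bash
for i in 1 2 3; do python3 -m inch '[0,0,0.05,0,0,0,0, 0,0,0,0,0,0,0, 0,0,0,0,0,0,0]' | grep -E 'ee_pos|force|grip'; done
```

```text
ee_pos: [0.5783, 0.0447, 0.1121]
force: [-2.7, 0.5, 5.8]
grip_width: 0.0088
ee_pos: [0.5783, 0.0447, 0.1121]
force: [-5.0, 0.3, 11.5]
grip_width: 0.0086
ee_pos: [0.5784, 0.0447, 0.1121]
force: [-7.5, 1.0, 16.6]
grip_width: 0.0086
```

A hard stop at 0.1121, where predicted (0.112), with the push rising above the sliding force. One more half-millimetre of push, a little relief in x, then look.

```bash
python3 -m inch '[-0.05,0,0.04,0,0,0,0, 0,0,0,0,0,0,0, 0,0,0,0,0,0,0, 0,0,0,0,0,0,0, 0,0,0,0,0,0,0]'
python3 - <<'E'
from h import *
np.set_printoptions(precision=4,suppress=True)
im,d=ctrl.camera("scene"); o=ctrl.get_obs(); print(o["ee_pos"],o["eef_rot"],o["force"],o["moment"])
for l in("holder","label","saddle"):
  for x in ctrl.place_of("scene",l)[:5]: print(l,np.round(x["centre"],1),round(x["score"],2))
p=o["ee_pos"]; print("expect holder, label, saddle",proj("scene",[[p[0],p[1],.076],[p[0]-.005,p[1],.128],[p[0],p[1],.1]]))
save("scene4.png",cv2.resize(im[150:290,230:400],None,fx=4.5,fy=4.2,interpolation=cv2.INTER_CUBIC))
E
```

```text
time_s: 15.5
ee_pos: [0.5783, 0.0447, 0.1121]
eef_rot: [3.142, -0.001, -0.012]
force: [-5.0, 0.0, 17.3]
grip_width: 0.0087
[0.5783 0.0447 0.1121] [ 3.1416 -0.0014 -0.012 ] [-5.0658 -0.3408 18.3914] [-0.0691  1.2657 -0.1412]
holder [323.3 252.5] 0.96
holder [278. 232.] 0.94
holder [256.7 258.1] 0.64
holder [345.2 235.1] 0.45
label [319.6 235.5] 0.89
label [260. 242.] 0.88
label [279.  215.9] 0.61
label [339.1 218.4] 0.6
saddle [321.7 243.8] 0.66
saddle [277.  225.1] 0.48
saddle [259.9 251.7] 0.45
expect holder, label, saddle [[318.4725 251.326 ]
 [317.3104 233.0039]
 [318.6242 243.4639]]
```

View pics/scene4.png

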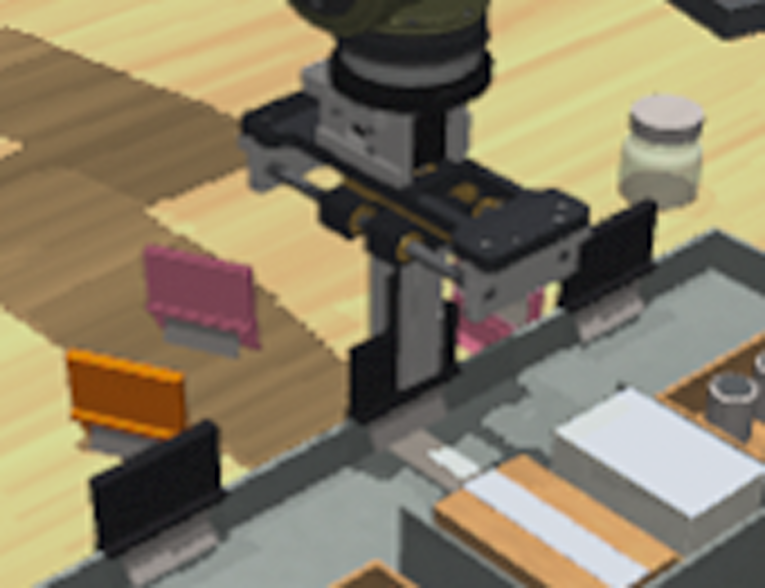

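Seated at the same level as its neighbours. The tongue (crop ~(408,425)) lies over the tape strip running back from (415,445), with about 18 N of steady push. Hand in.

```bash
python3 -c "
from station import ctrl
print(ctrl.hand_in()); o=ctrl.get_obs(); print(o['time_s'],o['ee_pos'],o['force'],o['grip_width'])"
```

```text
the job is handed in; nothing more can be done
None
the job is handed in; nothing more can be done
```

The loose label holder is clipped on the lip over the tape, label to the front, and I handed the job in with the arm still gripping and pressing. The hand-in gives no verdict.

- **Moves:** I gripped the black holder across its panel at 40 N, squared it to the lip (-0.7°) and lowered it over the tape. On the way down the tongue pushed it by up to about 9 N, so I moved it roughly 2 mm back in small steps. I then pressed until it stopped.
- **Seating:** It stopped hard with the fingertips at z = 0.1121, against 0.112 expected for fully home.
- **Push:** The last readings were about 17–18 N down, of which about 12 N should be on the saddle, well below 60 N. There was about 5 N sideways. The sliding force before the stop was about 5.5 N, as expected.
- **Centring:** The network put the seated saddle within about 1 px of where it had seen the tape. The last picture shows the holder level with its neighbours and the tongue over the tape.
- **Disagreements:** The scene camera sat 2–5 px off my projections along the row, roughly alike for tape and holder, so I trusted the difference between them. By force, the lip was 1–2 mm further back than the top camera showed.
- **Other things:** The jar had not visibly moved in the last picture. The can and screwdriver were outside it or hidden, and I did not check them, but the arm passed well above their height.

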